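# Dress the display slab with stoneware

### The arm

A 7-joint arm with a two-finger parallel gripper is mounted at the origin on the work surface. World frame = base frame: x ahead of the robot, y to its left, z up, the work surface at z = 0. Lengths are in mm, angles in rad, forces in N, time in s.
With the tool pointing down it reaches from about 425 to 925 mm from the base axis. Payload 6.8 kg.
Tool frame: the origin (TCP) lies at the very end of the fingers, on their centre line; the grasp point (between the pads) lies 19 mm behind it; z points along the fingers, x is the direction in which the jaws open and shut, and the axes are right-handed (so a half turn about z gives the same grasp; the last joint's range is limited). The gripper opens to 85 mm and grips with 20 to 120 N. Pads are 22 mm wide; open, the fingers measure 114 mm over their backs; the gripper's body (76 mm by 85 mm) begins 54 mm behind the grasp point. The pads swing forward as they close: fully open they stand 13 mm farther back than shut.
Start: joints at [-1.224, 0.477, 0.022, 1.555, -0.011, 1.109, -0.083], TCP at [296.515, 606.404, 231.308] pointing down, gripper open.
Joint ranges: [-2.96, 2.96], [-0.34, 2.1], [-1.41, 1.46], [0.24, 2.44], [-1.37, 4.51], [0.17, 1.92], [-2.96, 2.96]. Speed limits (rad/s): [2.39, 2.39, 3.14, 3.14, 3.14, 3.14, 3.14].

### API

Orientations are given as a 3x3 rotation matrix whose columns are the frame's x, y, z axes.
In Python, from station import bot, optics, job, outline_of, spot_point gives the robot as it stands.
- The arm moves only by the tool send_rows, never from a script. Its argument "rows" is one flat list of numbers, 5 for each row, row after row: the finger opening in m, from 0 to 0.0854, then the shift along the tool's x, y, z in m, then the turn about the tool's z in rad. In form: [gripper, dx, dy, dz, yaw, gripper, dx, dy, dz, yaw, ...]. A call has exactly 10 rows; each row shifts and turns the commanded pose from where the row before left it, along the tool's axes as they then stand; what a row does not reach is not made up. A row lasts 1/8 s, in which the tool goes at most 62.5 mm and 10.7 degrees, less where a joint would pass 70% of its speed; a pose out of reach is approached as far as the arm can. A call with a gripper value outside its range is refused whole. The fingers move at their own pace and stop on an object; "newtons" is the grip in N (left out, the last holds). Time passes only in rows, so rows that do not move let the fingers close, or fill a call up. It gives the time, the measured TCP pose, the force and the opening at its end, in the units of the state.
- bot.get_obs(): the state, without advancing time (a new reading comes with each control period).
- optics.read_camera(name): name is "side" or "top"; returns a dict with "color" (384x512x3 uint8, red, green, blue), "depth" (384x512 float32, mm along the optical axis (not along the pixel's ray), 0 where there is no reading), "mtx" (3x3 intrinsics, pixels), "world_to_cam" (4x4, takes a point from world to camera coordinates). Camera axes: x right, y up, looking along -z (the intrinsics and any distortion apply to the point x, -y, -z); pixel columns grow to the right and rows downward; lengths in mm; the calibration is good to about 2 mm. A picture is of the moment at which its call begins.
- job.close_job(): hands the job in, once; it reports no verdict.
Trained networks look in a picture, given as the dict that the camera call returned (one of the last four; its "shot" number tells which), for a name from the list of things; names that differ only in an ending like _2 or _b are one class to them, and where a whole thing is asked for, a point or a joint stands for the part that bears it (a point fixed in the world has none). Each returns a list of dicts, best first, with "score" (0 to 1); they miss things now and then, are a little off and sometimes report something else, mostly with a low value. They report only what shows in the picture. A call takes as long as a camera call. They do not tell look-alikes from the thing itself.
- outline_of(picture, label): "mask" (384x512 bool, what is visible of it) and "rect" ([centre column, centre row, width, height] in pixels, round what is visible of it).
- spot_point(picture, label): "at" ([column, row] in pixels: a listed point, or the origin of a listed thing).
The state is a dict: "time_s": time; "joint_positions": joint angles; "qvel": joint speeds; "effort": joint torques, N m; "eef_pos": TCP position; "tcp_rot": TCP orientation; "contact_force": force on the tool from outside, world axes, zero at the start; "torque": the same for the moment, N m; "gripper_width": opening from 0.0 (shut) to 1.0 (fully open).
Only numpy, scipy, OpenCV 4.12 (cv2) and the standard library are available. Lean on these libraries where they do the work, as an engineer would, in place of code of your own. Each camera call takes 0.05 s, during which the arm holds its last target.

### The job

Make up the display row on the long black stone slab, along its centre line between the brass candlestick and the pink egg that stand near its ends: put the square onyx plinth in the middle, half-way between candlestick and egg and squared up with the slab, and the pink-brown goblet centred on top of the plinth. Stand the slim white vase half-way between the candlestick and the plinth, and the low lidded jar half-way between the plinth and the egg. Everything stands upright; set the pieces down gently, without dropping them or tipping any over.

Things in the scene. Friction and masses are not known exactly. Their poses are not given: they have to be found in the camera images.
- slab: The display slab: a long flat polished black stone slab with pale veins, 540 mm long, 110 mm wide, 8 mm thick, fixed, lying on the table beyond the loose things. Origin at the centre of its underside, on the table; its y axis runs along its length, x across it (away from the robot), z up. Its upper face is at z = 8 mm.
- egg: A pink stone egg standing upright in a small dark wooden stand, 60 mm wide, 72 mm tall, fixed on the slab's centre line near one end, 220 mm from the slab's middle (which end differs from start to start). Origin at the centre of its underside, on the slab's upper face.
- candlestick: A short brass candlestick with a round foot 60 mm across and a 34 mm cup at the top, 72 mm tall, fixed on the slab's centre line near the other end, 220 mm from the slab's middle. Origin at the centre of its underside, on the slab's upper face.
- plinth_mid (a point): Centre, half-way up, of the square plinth: a cream onyx block 58 x 58 mm, 50 mm tall in all: plain sides up to 44 mm, then a step in to a flat 50 x 50 mm top. This point is 25 mm above its underside; its x and y axes are square to the sides. Grip two opposite sides (58 mm), at or a little above this height. About 0.4 kg. Its z axis points up as it stands. Loose, standing upright on the table at the start.
- goblet_mid (a point): Centre, half-way up, of the goblet: pink-brown stone, round foot 46 mm across, narrow stem 18 mm, round cup 56 to 58 mm across on top with an open mouth, 80 mm tall in all. This point is 40 mm above its underside. The cup's nearly straight side runs from 10 mm above this point to the rim 40 mm above it: grip it there. About 0.24 kg. Its z axis points up as it stands. Loose, standing upright on the table at the start.
- vase_mid (a point): Centre, half-way up, of the vase: plain white, a round body 46 mm across with straight sides up to 64 mm, then a shoulder and a thin neck with a lip 30 mm across, 95 mm tall in all: the slimmest and tallest of the loose things. This point is 47.5 mm above its underside; grip the straight body at or a little above it. About 0.3 kg. Its z axis points up as it stands. Loose, standing upright on the table at the start.
- jar_mid (a point): Centre, half-way up, of the lidded jar: low, round, grey-beige stone, 58 mm across with straight sides up to 36 mm, a lid (fixed to it) rising to a small knob 14 mm wide, 57 mm tall in all. This point is 28.5 mm above its underside; grip its sides at about this height. About 0.26 kg. Its z axis points up as it stands. Loose, standing upright on the table at the start.
There are look-alikes about, which are no part of the job. Leave any purple or red look-alike of the part that bears goblet_mid alone.

How it is judged (in metres and radians):
At the end, for the whole second after the job is handed in: Plinth within 15 mm of the slab's middle each way, square within 0.17 rad; goblet on it within 12 mm; vase, jar within 15 mm of the centre line, 95-125 mm from candlestick and egg respectively, within 140 mm of the plinth. All upright (0.1 rad), at resting height (6 mm), still (x of plinth_mid in the frame of slab between -0.015 and 0.015 m and z of plinth_mid in the frame of slab between 0.027 and 0.039 m and angle between each of plinth_mid, goblet_mid, vase_mid, jar_mid's own z axis and vertical below 0.1 rad and linear speed of each of plinth, goblet, vase, jar below 0.02 m/s and angular speed of each of plinth, goblet, vase, jar below 0.2 rad/s and y of plinth_mid in the frame of slab between -0.015 and 0.015 m and (angle between the x axis of plinth_mid and the x axis of slab, either way round below 0.17 rad or angle between the x axis of plinth_mid and the y axis of slab, either way round below 0.17 rad) and z of goblet_mid in the frame of slab between 0.092 and 0.104 m and horizontal distance between goblet_mid and plinth_mid below 0.012 m and x of vase_mid in the frame of slab between -0.015 and 0.015 m and z of vase_mid in the frame of slab between 0.0495 and 0.0615 m and horizontal distance between vase_mid and candlestick between 0.095 and 0.125 m and horizontal distance between each of vase_mid, jar_mid and plinth_mid below 0.14 m and x of jar_mid in the frame of slab between -0.015 and 0.015 m and z of jar_mid in the frame of slab between 0.0305 and 0.0425 m and horizontal distance between jar_mid and egg between 0.095 and 0.125 m); the robot touches nothing.
It fails at once if a piece is tipped over (more than 0.7 rad) (angle between any of plinth_mid, goblet_mid, vase_mid, jar_mid's own z axis and vertical above 0.7 rad).
It fails at once if a piece is dropped (moves faster than 0.5 m/s while no finger touches it) ((linear speed of plinth above 0.5 m/s and contact force between plinth and the fingers below 0.05 N) or (linear speed of goblet above 0.5 m/s and contact force between goblet and the fingers below 0.05 N) or (linear speed of vase above 0.5 m/s and contact force between vase and the fingers below 0.05 N) or (linear speed of jar above 0.5 m/s and contact force between jar and the fingers below 0.05 N)).
It also fails if it takes over 106 s, if anything falls off the work surface, if the arm or the gripper's body presses on something with over 40 N, if the wrist force passes 120 N, or if a joint passes its speed limit or range.

## Working session

There is one attempt and no reset: what is moved stays moved. The work goes in short steps, Python scripts to look and compute and a tool call to move; the robot and the scene stay as the last step left them, time stands still between calls to the robot, and variables do not carry over. Pictures are saved under pics/ and viewed, and the job is handed in when it is done.

Besides the shell and the picture viewer there is one more tool, called after "Emit:" in YAML: its name, and indented under it one key for each argument. send_rows: Moves the arm, as the interface text tells. Its arguments: {"type":"object","properties":{"rows":{"type":"array","items":{"type":"number"}},"newtons":{"type":"number"}},"required":["rows"]}

```bash
ls; mkdir -p pics
cat > h.py <<'E'
from station import bot, optics, job, outline_of, spot_point
import numpy as np, cv2
def save(p,n,box=None,s=1):
    im=p["color"][:,:,::-1]
    if box: im=im[box[1]:box[3],box[0]:box[2]]
    cv2.imwrite("pics/"+n,cv2.resize(im,None,fx=s,fy=s,interpolation=cv2.INTER_CUBIC))
def ray(p,uv):
    K=p["mtx"];T=p["world_to_cam"];R=T[:3,:3];t=T[:3,3]
    d=np.linalg.inv(K)@np.array([uv[0],uv[1],1.]);d=np.array([d[0],-d[1],-d[2]])
    return -R.T@t, R.T@d
def atz(p,uv,z):
    c,d=ray(p,uv);return c+d*(z-c[2])/d[2]
def cloud(p,mask):
    v,u=np.nonzero(mask&(p["depth"]>0));z=p["depth"][v,u]
    c,_=ray(p,(0,0));K=p["mtx"];T=p["world_to_cam"]
    d=np.linalg.inv(K)@np.vstack([u,v,np.ones(len(u))]);d=d*[[1],[-1],[-1]]*z
    return (T[:3,:3].T@d).T+c
E
python3 - <<'E'
from h import *
o=bot.get_obs();print(o)
for n in("top","side"):
    p=optics.read_camera(n);save(p,n+"0.png",None,1.5);print(n,p.keys(),p["mtx"],ray(p,(256,192)))
    for l in("slab","egg","candlestick","plinth_mid","goblet_mid","vase_mid","jar_mid"):
        for r in outline_of(p,l)[:3]:
            c=cloud(p,r["mask"]);print(l,"out",round(r["score"],2),np.round(r["rect"]),np.round(np.median(c,0)),np.round(np.percentile(c,[2,98],axis=0)).tolist())
        for r in spot_point(p,l)[:3]: print(l,"pt",round(r["score"],2),np.round(r["at"],1))
E
```

```text
pics
{'time_s': 0.0, 'joint_positions': array([-1.22408139,  0.47782896,  0.02234916,  1.55648156, -0.01152159,
        1.10926081, -0.08309724]), 'qvel': array([ 0.0003559 , -0.00030303, -0.00060863, -0.00080791, -0.00038845,
        0.00015689, -0.0018452 ]), 'effort': array([-7.27586357e-04, -5.96447110e+01,  1.60752274e+00, -2.81181407e+01,
        1.24640384e-02,  9.55233991e-03, -3.04196715e-05]), 'eef_pos': array([296.27577439, 605.8370116 , 230.2938179 ]), 'tcp_rot': array([[ 4.39289997e-01,  8.98345039e-01, -6.99890701e-04],
       [ 8.98343414e-01, -4.39290538e-01, -1.71308108e-03],
       [-1.84639325e-03,  1.23797180e-04, -9.99998288e-01]]), 'contact_force': array([ 0.19097636, -0.44867118,  0.5219262 ]), 'torque': array([0.02970922, 0.00422107, 0.00766773]), 'gripper_width': 0.9949344326515873}
top dict_keys(['color', 'depth', 'mtx', 'world_to_cam', 'shot']) [[389.48114762   0.         251.93337654]
 [  0.         389.48114762 193.97240979]
 [  0.           0.           1.        ]] (array([355.4600181 ,   7.49617945, 893.28243198]), array([ 0.18760324, -0.01319618, -0.9
[... 2135 characters left out ...]
oblet_mid out 0.78 [313. 241.  30.  43.] [353.  60.  58.] [[328.0, 27.0, 2.0], [379.0, 80.0, 81.0]]
goblet_mid out 0.75 [254. 234.  28.  50.] [459. 103.  58.] [[435.0, 71.0, 3.0], [487.0, 124.0, 81.0]]
goblet_mid out 0.7 [195. 273.  30.  49.] [487. 249.  58.] [[464.0, 220.0, 3.0], [516.0, 272.0, 80.0]]
goblet_mid pt 0.98 [195.7 271.7]
goblet_mid pt 0.64 [255.9 234.6]
goblet_mid pt 0.59 [312.5 245.4]
vase_mid out 0.75 [162. 322.  33.  53.] [459. 366.  65.] [[448.0, 341.0, 6.0], [483.0, 380.0, 96.0]]
vase_mid pt 0.93 [161.9 323.1]
vase_mid pt 0.56 [168.4 253.1]
jar_mid out 0.67 [344. 150.  19.  22.] [ 450. -341.   34.] [[428.0, -384.0, 2.0], [481.0, -328.0, 54.0]]
jar_mid pt 0.82 [345.4 148.9]
```

View pics/top0.png

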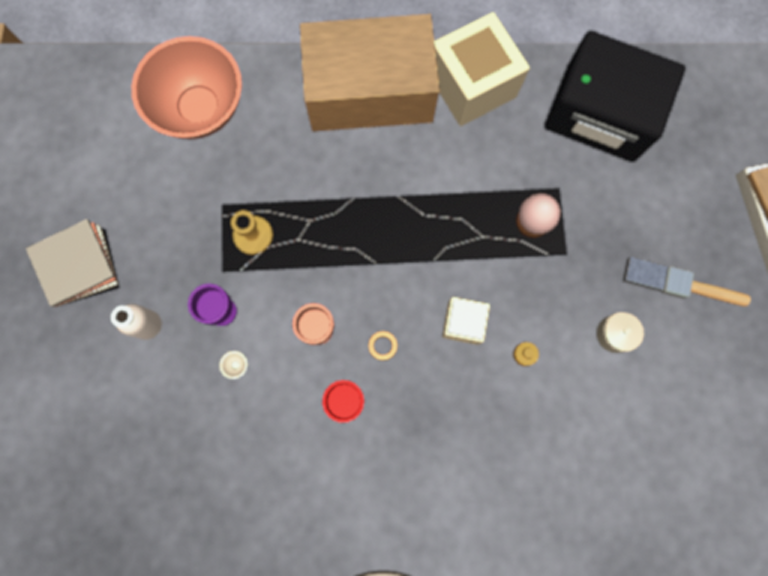

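View pics/side0.png

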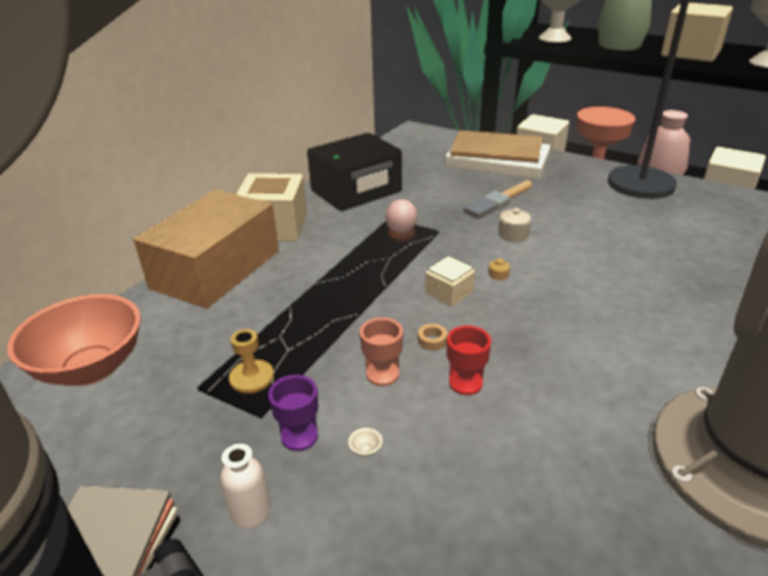

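Run:
```python
from h import *
s=optics.read_camera("side");t=optics.read_camera("top")
a=[]
for b in[(120,180,240,300),(230,170,350,290)]:
    a.append(cv2.resize(t["color"][b[1]:b[3],b[0]:b[2]],(380,380),interpolation=cv2.INTER_CUBIC))
cv2.imwrite("pics/cr.png",np.hstack(a)[:,:,::-1])
save(s,"crs.png",(150,170,350,310),4)
for nm,p in(("top",t),("side",s)):
  for l in("goblet_mid","plinth_mid","vase_mid","jar_mid","egg","candlestick"):
    for r in outline_of(p,l)[:3]:
        if r["score"]<.5: continue
        c=cloud(p,r["mask"]); 
        zt=np.percentile(c[:,2],97)
        col=np.median(p["color"][r["mask"]],0)
        # circle/rect fit of mid-band
        print(nm,l,np.round(r["rect"]),"col",col,"ztop",round(zt,1))
        if l=="plinth_mid":
            q=c[(c[:,2]>46)&(c[:,2]<54)][:,:2];print(" rect",cv2.minAreaRect(q.astype(np.float32)))
        # rim band
        for lo,hi in((zt-8,zt+5),(15,60),(8,40)):
            q=c[(c[:,2]>lo)&(c[:,2]<hi)]
            if len(q)>10: print("  band",round(lo),round(hi),len(q),np.round((q.min(0)+q.max(0))/2,1),np.round(np.ptp(q,axis=0),1))
```

```text
top goblet_mid [209. 217.  28.  27.] col [235. 173. 142.] ztop 81.2
  band 73 86 177 [460.8  97.7  78.7] [53.4 55.  10.5]
  band 15 60 350 [460.   96.8  54. ] [50.4 50.  10.8]
top goblet_mid [228. 267.  27.  31.] col [234.5  70.   64. ] ztop 81.5
  band 73 86 190 [355.3  54.6  79.3] [54.6 53.6 11.2]
  band 15 60 385 [355.3  55.   54.6] [43.8 44.8  9.6]
top plinth_mid [310. 213.  34.  31.] col [240. 243. 239.] ztop 52.2
 rect ((472.3246154785156, -123.63671875), (50.993988037109375, 54.779056549072266), 78.5928955078125)
  band 44 57 564 [ 471.7 -124.6   49. ] [60.  62.8  9.6]
  band 15 60 749 [ 472.2 -123.8   34.4] [66.1 66.4 38.8]
  band 8 40 77 [ 472.2 -123.8   24.3] [66.1 66.4 30.8]
top vase_mid [ 90. 213.  33.  23.] col [170.  158.  148.5] ztop 96.8
  band 89 102 151 [469.4 358.5  95. ] [27.7 26.9  7.1]
  band 15 60 164 [469.5 349.1  37.7] [44.6 25.  44.5]
  band 8 40 112 [469.5 349.   24. ] [44.6 24.7 31.5]
top jar_mid [412. 221.  33.  29.] col [235. 225. 195.] ztop 54.0
  band 46 59 66 [ 452.5 -353.6   51.6] [26.3 30.7 11.2]
  band 15 60 596 [ 454.5 -353.4   36.2] [55.7 54.9 42
[... 1788 characters left out ...]
side jar_mid [342. 149.  18.  22.] col [131.5 122.  104.5] ztop 50.2
  band 42 55 114 [ 454.  -354.4   48.6] [51.5 51.2 12.8]
  band 15 60 326 [ 455.1 -357.2   36.5] [57.7 60.3 42.7]
  band 8 40 219 [ 454.  -348.7   23.9] [55.5 43.8 31.8]
side egg [268. 148.  20.  26.] col [155. 125. 116.] ztop 78.3
  band 70 83 86 [ 630.3 -233.2   76.4] [35.4 32.1 11.6]
  band 15 60 258 [ 630.5 -231.4   37.6] [53.2 45.7 44.4]
  band 8 40 166 [ 636.1 -243.9   24.2] [60.6 65.9 31.2]
side candlestick [167. 240.  34.  44.] col [175. 141.  74.] ztop 81.3
  band 73 86 190 [610.6 200.2  78.3] [35.5 34.8  9.7]
  band 15 60 402 [610.6 199.6  37. ] [57.5 56.9 44.1]
  band 8 40 484 [612.4 200.7  23.9] [65.5 59.2 31.6]
```

View crop.

View pics/cr.png

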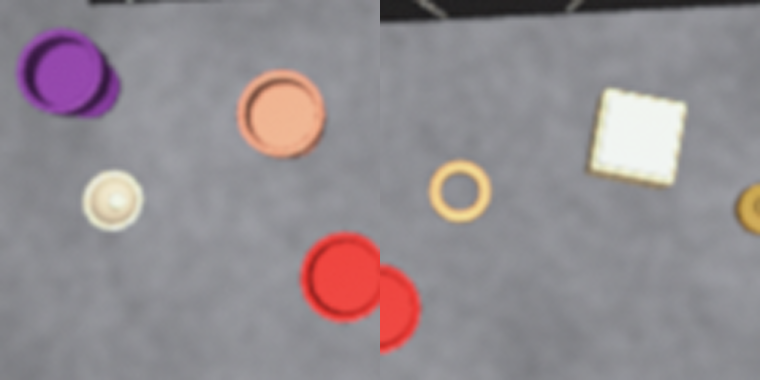

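View pics/crs.png

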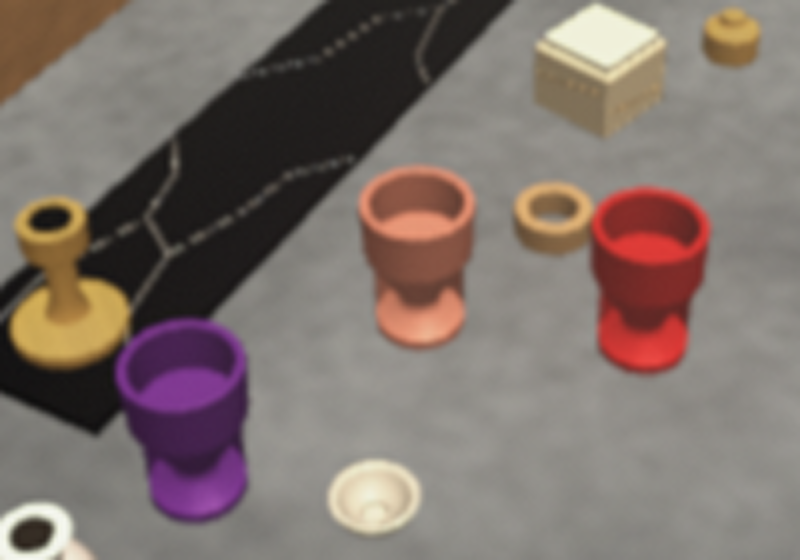

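Run:
```python
from h import *
t=optics.read_camera("top")
# slab corners from dark pixels
hsv=t["color"].max(2)
m=(hsv<60).astype(np.uint8); m[:120]=0;m[190:]=0
m=cv2.morphologyEx(m,cv2.MORPH_CLOSE,np.ones((9,9)))
cs,_=cv2.findContours(m,cv2.RETR_EXTERNAL,cv2.CHAIN_APPROX_NONE);c=max(cs,key=cv2.contourArea)[:,0]
w=np.array([atz(t,q,8)[:2] for q in c]).astype(np.float32)
print(cv2.minAreaRect(w))
# plinth angle: top plane points
r=outline_of(t,"plinth_mid")[0];v=cloud(t,r["mask"]);q=v[(v[:,2]>46)][:,:2]
for a in range(-45,46,3):
    c,s=np.cos(np.radians(a)),np.sin(np.radians(a));z=q@np.array([[c,-s],[s,c]])
    e=np.percentile(z,99,axis=0)-np.percentile(z,1,axis=0);print(a,np.round(e,1),end='; ')
for dx in range(440,510,1): pass
```

```text
((619.068359375, -17.75555419921875), (106.92411041259766, 534.7315673828125), 2.925130605697632)
-45 [60.6 61.1]; -42 [60.4 60.4]; -39 [59.8 59.5]; -36 [59.2 58.5]; -33 [58.2 57.3]; -30 [57.1 56.2]; -27 [55.9 55. ]; -24 [54.6 54.2]; -21 [53.2 53. ]; -18 [52.  51.9]; -15 [50.5 50.8]; -12 [49.9 49.4]; -9 [50.4 49.8]; -6 [51.2 50.7]; -3 [52.6 51.9]; 0 [53.4 53. ]; 3 [54.7 54.4]; 6 [56.  55.8]; 9 [57.3 56.8]; 12 [58.2 57.7]; 15 [59.1 58.5]; 18 [60.1 59.3]; 21 [60.8 60. ]; 24 [61.2 60.5]; 27 [61.4 61. ]; 30 [61.5 61.2]; 33 [61.6 61.2]; 36 [61.7 61.1]; 39 [61.7 61. ]; 42 [61.5 60.7]; 45 [61.1 60.6];
```

Goblet candidates (top image): purple (140,203), pink‑brown (209,217) and red (228,268). The crops show that the one at (209,217) is the pink‑brown goblet, at world position about (461,97). The cream block at (310,212) is the plinth, turned about −11°. The slab middle is about (620,−17) and its yaw is about +2.8°. I'm starting with the vase, which is nearest.

```bash
cat >> h.py <<'E'
def delta(x,y,z,th):
    o=bot.get_obs();R=o["tcp_rot"];p=o["eef_pos"]
    d=np.array([x,y,z])-p;t=np.degrees(np.arctan2(R[1,0],R[0,0]))
    print("t",o["time_s"],"pos",p.round(1),"th",t.round(2),"w",round(o["gripper_width"],3),"| tool delta mm",(R.T@d).round(1),"yaw",np.radians(t-th).round(3),"tilt",R[2,:2].round(4))
E
python3 - <<'E'
from h import *
delta(470.5,358,230,2.8)
E
```

```text
t 2.3 pos [296.5 606.4 231.3] th 63.94 w 0.997 | tool delta mm [-146.7  265.4    1.3] yaw 1.067 tilt [ 0. -0.]
```

Emit:
send_rows:
  rows: [0.085, -0.0209, 0.0379, 0, 0, 0.085, -0.0209, 0.0379, 0, 0, 0.085, -0.0209, 0.0379, 0, 0, 0.085, -0.0209, 0.0379, 0, 0, 0.085, -0.0209, 0.0379, 0, 0, 0.085, -0.0209, 0.0379, 0, 0, 0.085, -0.0209, 0.0379, 0, 0, 0.085, 0, 0, 0.02, 0.178, 0.085, 0, 0, 0.02, 0.178, 0.085, 0, 0, 0.02, 0.178]

```text
time_s: 3.55
eef_pos: [470.8, 358.4, 171.0]
tcp_rot: [[0.839, 0.544, 0.0], [0.544, -0.839, 0.001], [0.001, -0.0, -1.0]]
contact_force: [0.0, 0.5, 0.8]
gripper_width: 1.0
```

Emit:
send_rows:
  rows: [0.085, 0, 0, 0.02, 0.178, 0.085, 0, 0, 0.02, 0.178, 0.085, 0, 0, 0, 0.177, 0.085, 0, 0, 0, 0, 0.085, 0, 0, 0, 0, 0.085, 0, 0, 0, 0, 0.085, 0, 0, 0, 0, 0.085, 0, 0, 0, 0, 0.085, 0, 0, 0, 0, 0.085, 0, 0, 0, 0]

```text
time_s: 4.8
eef_pos: [470.6, 358.4, 131.3]
tcp_rot: [[0.999, 0.049, -0.0], [0.049, -0.999, 0.0], [-0.0, -0.0, -1.0]]
contact_force: [0.0, 0.8, 0.5]
gripper_width: 0.998
```

Run:
```python
from h import *
delta(470.5,358,33,2.8)
```

```text
t 4.8 pos [470.6 358.4 131.3] th 2.81 w 0.998 | tool delta mm [-0.1  0.5 98.3] yaw 0.0 tilt [-0.     -0.0001]
```

Emit:
send_rows:
  rows: [0.085, 0, 0, 0.03, 0, 0.085, 0, 0, 0.03, 0, 0.085, 0, 0, 0.025, 0, 0.085, 0, 0, 0.013, 0, 0.065, 0, 0, 0, 0, 0.06, 0, 0, 0, 0, 0.055, 0, 0, 0, 0, 0.05, 0, 0, 0, 0, 0.045, 0, 0, 0, 0, 0.04, 0, 0, 0, 0]
  newtons: 35

```text
time_s: 6.05
eef_pos: [470.5, 358.8, 34.1]
tcp_rot: [[0.999, 0.049, -0.0], [0.049, -0.999, 0.001], [-0.0, -0.001, -1.0]]
contact_force: [-2.0, 0.0, 6.7]
gripper_width: 0.527
```

Emit:
send_rows:
  rows: [0.03, 0, 0, 0, 0, 0.03, 0, 0, 0, 0, 0.03, 0, 0, 0, 0, 0.03, 0, 0, 0, 0, 0.03, 0, 0, -0.003, 0, 0.03, 0, 0, -0.007, 0, 0.03, 0, 0, -0.01, 0, 0.03, 0, 0, -0.02, 0, 0.03, 0, 0, -0.025, 0, 0.03, 0, 0, -0.025, 0]

```text
time_s: 7.3
eef_pos: [470.8, 358.5, 125.4]
tcp_rot: [[0.999, 0.049, 0.001], [0.049, -0.999, 0.001], [0.001, -0.001, -1.0]]
contact_force: [-0.5, 0.1, -2.0]
gripper_width: 0.53
```

Run:
```python
from h import *
delta(614.6,93,123,2.8)
p=optics.read_camera("side");save(p,"v1.png",None,1.2)
```

```text
t 7.3 pos [470.8 358.5 125.4] th 2.79 w 0.53 | tool delta mm [130.7 272.2   2.3] yaw -0.0 tilt [ 0.0007 -0.0006]
```

View pics/v1.png

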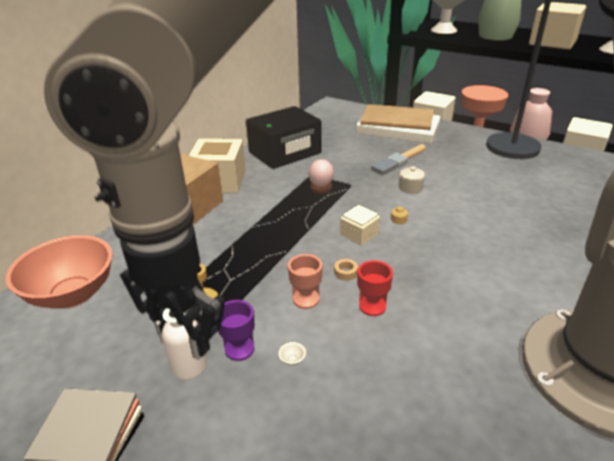

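Emit:
send_rows:
  rows: [0.03, 0, 0, -0.03, 0, 0.03, 0.0163, 0.034, 0, 0, 0.03, 0.0163, 0.034, 0, 0, 0.03, 0.0163, 0.034, 0, 0, 0.03, 0.0163, 0.034, 0, 0, 0.03, 0.0163, 0.034, 0, 0, 0.03, 0.0163, 0.034, 0, 0, 0.03, 0.0163, 0.034, 0, 0, 0.03, 0.0163, 0.034, 0, 0, 0.03, 0, 0, 0, 0]

```text
time_s: 8.6
eef_pos: [615.5, 88.4, 154.1]
tcp_rot: [[0.999, 0.043, 0.002], [0.043, -0.999, -0.002], [0.002, 0.002, -1.0]]
contact_force: [-0.8, 0.8, -2.1]
gripper_width: 0.529
```

Run:
```python
from h import *
delta(614.6,93,42.5,2.8)
```

```text
t 8.6 pos [615.5  88.4 154.1] th 2.45 w 0.529 | tool delta mm [ -0.9  -4.8 111.6] yaw -0.006 tilt [0.0017 0.0021]
```

Emit:
send_rows:
  rows: [0.03, 0, 0, 0, 0, 0.03, 0, 0, 0.02, 0, 0.03, 0, 0, 0.025, 0, 0.03, 0, 0, 0.025, 0, 0.03, 0, 0, 0.02, 0, 0.03, 0, 0, 0.01, 0, 0.03, 0, 0, 0, 0, 0.03, 0, 0, 0, 0, 0.03, 0, 0, 0, 0, 0.03, 0, 0, 0, 0]

```text
time_s: 9.85
eef_pos: [614.5, 93.2, 53.9]
tcp_rot: [[0.999, 0.049, 0.001], [0.049, -0.999, 0.0], [0.001, -0.0, -1.0]]
contact_force: [-0.2, -0.4, -3.8]
gripper_width: 0.528
```

Run:
```python
from h import *
delta(614.6,93,42.5,2.8)
```

```text
t 9.85 pos [614.5  93.2  53.9] th 2.81 w 0.528 | tool delta mm [ 0.1  0.2 11.4] yaw 0.0 tilt [ 0.001  -0.0003]
```

Emit:
send_rows:
  rows: [0.03, 0, 0, 0.005, 0, 0.03, 0, 0, 0.003, 0, 0.03, 0, 0, 0.002, 0, 0.03, 0, 0, 0.001, 0, 0.03, 0, 0, 0, 0, 0.03, 0, 0, 0, 0, 0.03, 0, 0, 0, 0, 0.03, 0, 0, 0, 0, 0.03, 0, 0, 0, 0, 0.03, 0, 0, 0, 0]

```text
time_s: 11.1
eef_pos: [614.1, 93.1, 42.3]
tcp_rot: [[0.999, 0.049, -0.0], [0.049, -0.999, 0.0], [-0.0, -0.0, -1.0]]
contact_force: [-0.0, 0.3, -2.8]
gripper_width: 0.529
```

Run:
```python
from h import *
delta(614.6,93,42.5,2.8)
t=optics.read_camera("side");save(t,"v2.png",(100,120,300,300),3.5)
```

```text
t 11.1 pos [614.1  93.1  42.3] th 2.8 w 0.529 | tool delta mm [ 0.5  0.2 -0.2] yaw 0.0 tilt [-0. -0.]
```

View pics/v2.png

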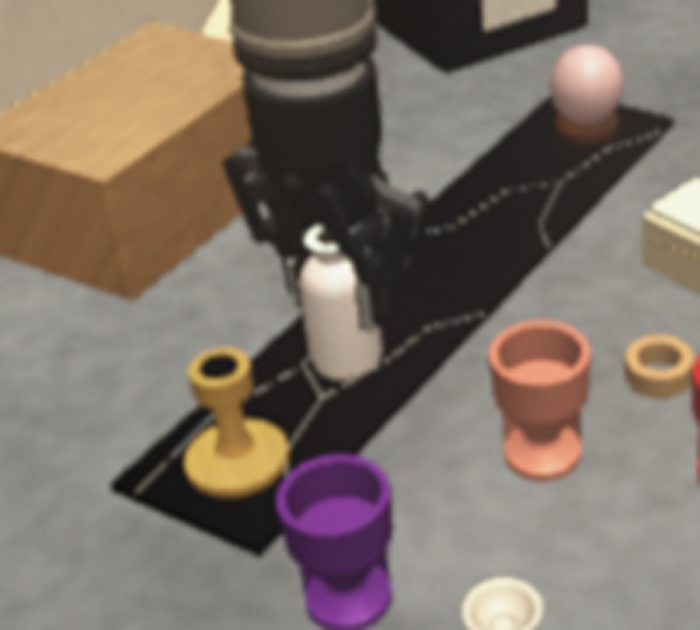

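Emit:
send_rows:
  rows: [0.03, 0, 0, 0.0005, 0, 0.03, 0, 0, 0.0005, 0, 0.03, 0, 0, 0.0005, 0, 0.03, 0, 0, 0.0005, 0, 0.03, 0, 0, 0, 0, 0.03, 0, 0, 0, 0, 0.03, 0, 0, 0, 0, 0.03, 0, 0, 0, 0, 0.03, 0, 0, 0, 0, 0.03, 0, 0, 0, 0]

```text
time_s: 12.4
eef_pos: [614.2, 93.2, 42.0]
tcp_rot: [[0.999, 0.049, 0.0], [0.049, -0.999, 0.001], [0.0, -0.001, -1.0]]
contact_force: [-5.9, -0.5, 14.1]
gripper_width: 0.526
```

Emit:
send_rows:
  rows: [0.05, 0, 0, -0.0005, 0, 0.06, 0, 0, 0, 0, 0.075, 0, 0, 0, 0, 0.085, 0, 0, 0, 0, 0.085, 0, 0, 0, 0, 0.085, 0, 0, -0.01, 0, 0.085, 0, 0, -0.02, 0, 0.085, 0, 0, -0.03, 0, 0.085, 0, 0, -0.035, 0, 0.085, 0, 0, -0.035, 0]

```text
time_s: 13.65
eef_pos: [614.4, 93.0, 173.6]
tcp_rot: [[0.999, 0.049, 0.002], [0.049, -0.999, 0.0], [0.002, -0.0, -1.0]]
contact_force: [0.7, -0.5, 0.6]
gripper_width: 0.995
```

Run:
```python
from h import *
delta(472.5,-124.5,130,-11)
```

```text
t 13.65 pos [614.4  93.  173.6] th 2.79 w 0.995 | tool delta mm [-152.4  210.4   43.3] yaw 0.241 tilt [ 0.0015 -0.0004]
```

Emit:
send_rows:
  rows: [0.085, -0.0254, 0.0351, 0, 0, 0.085, -0.0254, 0.0351, 0, 0, 0.085, -0.0254, 0.0351, 0, 0, 0.085, -0.0254, 0.0351, 0, 0, 0.085, -0.0254, 0.0351, 0, 0, 0.085, -0.0254, 0.0351, 0, 0, 0.085, 0, 0, 0.022, 0.12, 0.085, 0, 0, 0.022, 0.121, 0.085, 0, 0, 0, 0, 0.085, 0, 0, 0, 0]

```text
time_s: 14.9
eef_pos: [473.0, -124.8, 128.1]
tcp_rot: [[0.982, -0.189, 0.002], [-0.189, -0.982, 0.0], [0.002, -0.0, -1.0]]
contact_force: [-0.3, 0.1, 0.9]
gripper_width: 0.996
```

Run:
```python
from h import *
delta(472.5,-124.5,9,-11)
p=optics.read_camera("top")
save(p,"pt.png",(130,100,450,290),2.4)
for l in("vase_mid","plinth_mid"):
  for r in outline_of(p,l)[:2]:
    c=cloud(p,r["mask"]);zt=np.percentile(c[:,2],97);q=c[c[:,2]>zt-8];print(l,r["score"],r["rect"],zt,np.round((q.min(0)+q.max(0))/2,1))
```

```text
t 14.9 pos [ 473.  -124.8  128.1] th -10.87 w 0.996 | tool delta mm [-7.000e-01 -1.000e-01  1.191e+02] yaw 0.002 tilt [ 0.0016 -0.0004]
vase_mid 0.77 [211.8, 149.1, 23.7, 29.8] 104.74842030426919 [614.4  94.9 102.7]
plinth_mid 0.68 [302.0, 211.2, 17.2, 29.3] 51.948329595061345 [ 475.1 -108.8   49.1]
```

View pics/pt.png

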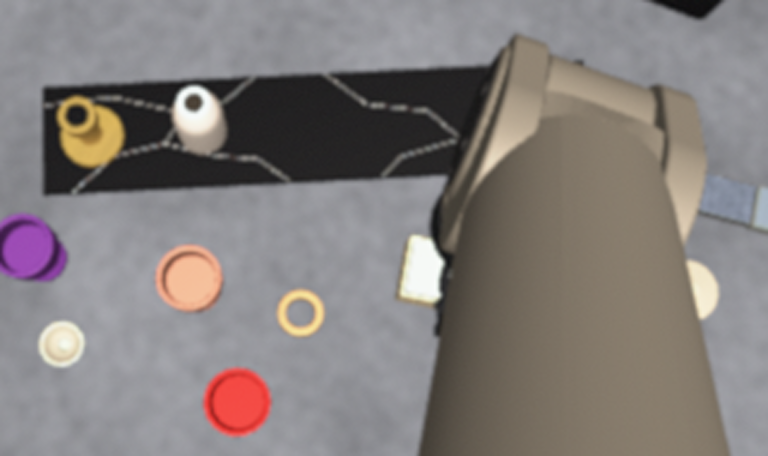

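Emit:
send_rows:
  rows: [0.085, 0, 0, 0.03, 0, 0.085, 0, 0, 0.03, 0, 0.085, 0, 0, 0.03, 0, 0.085, 0, 0, 0.02, 0, 0.085, 0, 0, 0.009, 0, 0.085, 0, 0, 0, 0, 0.07, 0, 0, 0, 0, 0.065, 0, 0, 0, 0, 0.06, 0, 0, 0, 0, 0.055, 0, 0, 0, 0]
  newtons: 45

```text
time_s: 16.3
eef_pos: [472.5, -124.6, 8.4]
tcp_rot: [[0.982, -0.191, 0.001], [-0.191, -0.982, 0.0], [0.001, -0.0, -1.0]]
contact_force: [-1.4, 0.9, 5.4]
gripper_width: 0.672
```

Emit:
send_rows:
  rows: [0.04, 0, 0, 0, 0, 0.04, 0, 0, 0, 0, 0.04, 0, 0, 0, 0, 0.04, 0, 0, 0, 0, 0.04, 0, 0, -0.003, 0, 0.04, 0, 0, -0.01, 0, 0.04, 0, 0, -0.015, 0, 0.04, 0, 0, -0.02, 0, 0.04, 0, 0, -0.015, 0, 0.04, 0, 0, 0, 0]

```text
time_s: 17.55
eef_pos: [473.2, -124.7, 72.1]
tcp_rot: [[0.982, -0.191, 0.003], [-0.191, -0.982, -0.0], [0.003, -0.0, -1.0]]
contact_force: [0.1, 0.0, -4.0]
gripper_width: 0.674
```

Run:
```python
from h import *
delta(620,-17,85,2.8)
```

```text
t 17.55 pos [ 473.2 -124.7   72.1] th -10.99 w 0.674 | tool delta mm [ 123.6 -133.7  -12.4] yaw -0.241 tilt [ 0.0028 -0.0005]
```

Emit:
send_rows:
  rows: [0.04, 0.0176, -0.0191, 0, 0, 0.04, 0.0176, -0.0191, 0, 0, 0.04, 0.0176, -0.0191, 0, 0, 0.04, 0.0176, -0.0191, 0, 0, 0.04, 0.0176, -0.0191, 0, 0, 0.04, 0.0176, -0.0191, 0, 0, 0.04, 0.0176, -0.0191, 0, 0, 0.04, 0, 0, 0, -0.12, 0.04, 0, 0, 0, -0.121, 0.04, 0, 0, 0, 0]

```text
time_s: 18.8
eef_pos: [618.0, -16.9, 69.9]
tcp_rot: [[0.999, 0.048, -0.002], [0.048, -0.999, 0.0], [-0.002, -0.0, -1.0]]
contact_force: [-0.0, -0.1, -3.8]
gripper_width: 0.667
```

Emit:
send_rows:
  rows: [0.04, 0, 0, 0, 0, 0.04, 0, 0, 0.015, 0, 0.04, 0, 0, 0.015, 0, 0.04, 0, 0, 0.01, 0, 0.04, 0, 0, 0.005, 0, 0.04, 0, 0, 0, 0, 0.04, 0, 0, 0, 0, 0.04, 0, 0, 0, 0, 0.04, 0, 0, 0, 0, 0.04, 0, 0, 0, 0]

```text
time_s: 20.05
eef_pos: [618.8, -16.9, 26.0]
tcp_rot: [[0.999, 0.049, 0.0], [0.049, -0.999, 0.0], [0.0, -0.0, -1.0]]
contact_force: [-0.2, -0.4, -4.4]
gripper_width: 0.672
```

Run:
```python
from h import *
delta(620,-17,16.4,2.8)
```

```text
t 20.05 pos [618.8 -16.9  26. ] th 2.81 w 0.672 | tool delta mm [1.2 0.2 9.6] yaw 0.0 tilt [ 0.0002 -0.0001]
```

Emit:
send_rows:
  rows: [0.04, 0.001, 0, 0.004, 0, 0.04, 0, 0, 0.003, 0, 0.04, 0, 0, 0.001, 0, 0.04, 0, 0, 0.001, 0, 0.04, 0, 0, 0.0005, 0, 0.04, 0, 0, 0.0005, 0, 0.04, 0, 0, 0, 0, 0.04, 0, 0, 0, 0, 0.04, 0, 0, 0, 0, 0.04, 0, 0, 0, 0]

```text
time_s: 21.3
eef_pos: [619.6, -16.9, 16.4]
tcp_rot: [[0.999, 0.049, 0.0], [0.049, -0.999, 0.0], [0.0, -0.0, -1.0]]
contact_force: [-3.5, -1.2, 6.8]
gripper_width: 0.673
```

Seated (force changed from −4 N to +7 N). I'll release it, then go to the jar.

Emit:
send_rows:
  rows: [0.06, 0, 0, 0, 0, 0.07, 0, 0, 0, 0, 0.085, 0, 0, 0, 0, 0.085, 0, 0, 0, 0, 0.085, 0, 0, 0, 0, 0.085, 0, 0, -0.01, 0, 0.085, 0, 0, -0.03, 0, 0.085, 0, 0, -0.035, 0, 0.085, 0, 0, -0.035, 0, 0.085, 0, 0, -0.03, 0]

```text
time_s: 22.55
eef_pos: [620.0, -17.0, 158.0]
tcp_rot: [[0.999, 0.049, 0.001], [0.049, -0.999, 0.0], [0.001, -0.0, -1.0]]
contact_force: [0.3, -0.3, -0.2]
gripper_width: 0.994
```

Run:
```python
from h import *
delta(454,-354.3,110,2.8)
```

```text
t 22.55 pos [620. -17. 158.] th 2.8 w 0.994 | tool delta mm [-182.3  328.8   47.7] yaw -0.0 tilt [ 0.0015 -0.0001]
```

Emit:
send_rows:
  rows: [0.085, -0.0228, 0.0411, 0, 0, 0.085, -0.0228, 0.0411, 0, 0, 0.085, -0.0228, 0.0411, 0, 0, 0.085, -0.0228, 0.0411, 0, 0, 0.085, -0.0228, 0.0411, 0, 0, 0.085, -0.0228, 0.0411, 0, 0, 0.085, -0.0228, 0.0411, 0, 0, 0.085, -0.0228, 0.0411, 0, 0, 0.085, 0, 0, 0.03, 0, 0.085, 0, 0, 0.02, 0]

```text
time_s: 23.8
eef_pos: [453.0, -354.9, 105.7]
tcp_rot: [[0.999, 0.047, 0.0], [0.047, -0.999, -0.0], [0.0, 0.0, -1.0]]
contact_force: [-0.4, -0.5, 0.5]
gripper_width: 0.998
```

Run:
```python
from h import *
delta(454,-354.3,6,2.8)
p=optics.read_camera("top")
save(p,"p3.png",(130,80,450,270),2.4)
for l in("vase_mid","plinth_mid","slab"):
  for r in outline_of(p,l)[:2]:
    c=cloud(p,r["mask"]);zt=np.percentile(c[:,2],97);q=c[c[:,2]>zt-8];print(l,r["score"],r["rect"],zt,np.round((q.min(0)+q.max(0))/2,1),cv2.minAreaRect(q[:,:2].astype(np.float32)))
```

```text
t 23.8 pos [ 453.  -354.9  105.7] th 2.7 w 0.998 | tool delta mm [ 1.  -0.6 99.7] yaw -0.002 tilt [0.0004 0.0001]
vase_mid 0.67 [212.5, 149.5, 23.2, 25.4] 104.8764425777463 [614.5  94.9 102.7] ((614.5074462890625, 94.90459442138672), (27.1710205078125, 27.67005729675293), 1.9811997413635254)
plinth_mid 0.74 [262.3, 149.1, 26.4, 27.9] 59.9905307648282 [619.2 -16.4  57.1] ((619.2166748046875, -16.457469940185547), (56.15509033203125, 56.069820404052734), 0.21297669410705566)
slab 0.65 [263.2, 152.7, 233.4, 55.9] 10.809729930821403 [621.  -17.   53.8] ((621.447998046875, -17.0108642578125), (111.53865814208984, 540.010009765625), 2.9469869136810303)
```

View pics/p3.png

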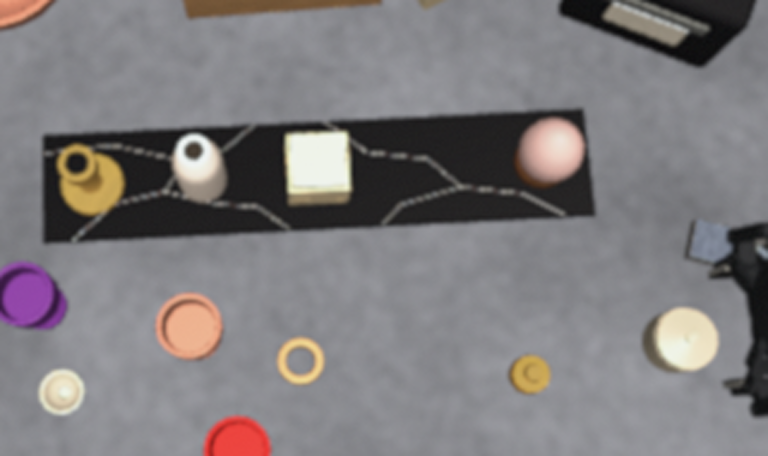

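Run:
```python
from h import *
p=optics.read_camera("top")
for uv in((418,172),(418,186),(445,194),(442,177)): print(uv,atz(p,uv,8).round())
for uv in((412,221),): print(atz(p,uv,40).round())
delta(454,-354.3,6,2.8)
```

```text
(418, 172) [ 572. -383.    8.]
(418, 186) [ 539. -381.    8.]
(445, 194) [ 520. -442.    8.]
(442, 177) [ 560. -439.    8.]
[ 453. -347.   40.]
t 24.05 pos [ 454.1 -354.6  106.9] th 2.81 w 0.996 | tool delta mm [ -0.2  -0.4 100.9] yaw 0.0 tilt [0.0011 0.0008]
```

Emit:
send_rows:
  rows: [0.085, 0, -0.001, 0.03, 0, 0.085, 0, 0, 0.03, 0, 0.085, 0, 0, 0.025, 0, 0.085, 0, 0, 0.01, 0, 0.085, 0, 0, 0.005, 0, 0.085, 0, 0, 0, 0, 0.07, 0, 0, 0, 0, 0.065, 0, 0, 0, 0, 0.06, 0, 0, 0, 0, 0.055, 0, 0, 0, 0]
  newtons: 35

```text
time_s: 25.3
eef_pos: [453.9, -353.3, 6.4]
tcp_rot: [[0.999, 0.049, 0.001], [0.049, -0.999, -0.0], [0.001, 0.0, -1.0]]
contact_force: [-0.7, 0.6, 4.8]
gripper_width: 0.668
```

Emit:
send_rows:
  rows: [0.04, 0, 0, 0, 0, 0.04, 0, 0, 0, 0, 0.04, 0, 0, 0, 0, 0.04, 0, 0, 0, 0, 0.04, 0, 0, -0.003, 0, 0.04, 0, 0, -0.01, 0, 0.04, 0, 0, -0.02, 0, 0.04, 0, 0, -0.03, 0, 0.04, 0, 0, -0.03, 0, 0.04, 0, 0, -0.027, 0]

```text
time_s: 26.55
eef_pos: [453.6, -353.5, 128.2]
tcp_rot: [[0.999, 0.049, 0.001], [0.049, -0.999, -0.001], [0.001, 0.001, -1.0]]
contact_force: [-0.4, -0.9, -2.0]
gripper_width: 0.67
```

Run:
```python
from h import *
delta(625.4,-127,125,2.8)
p=optics.read_camera("side");save(p,"j1.png",(220,60,420,220),3.8)
```

```text
t 26.55 pos [ 453.6 -353.5  128.2] th 2.79 w 0.67 | tool delta mm [ 182.6 -217.9    3.3] yaw -0.0 tilt [0.0012 0.0007]
```

View pics/j1.png

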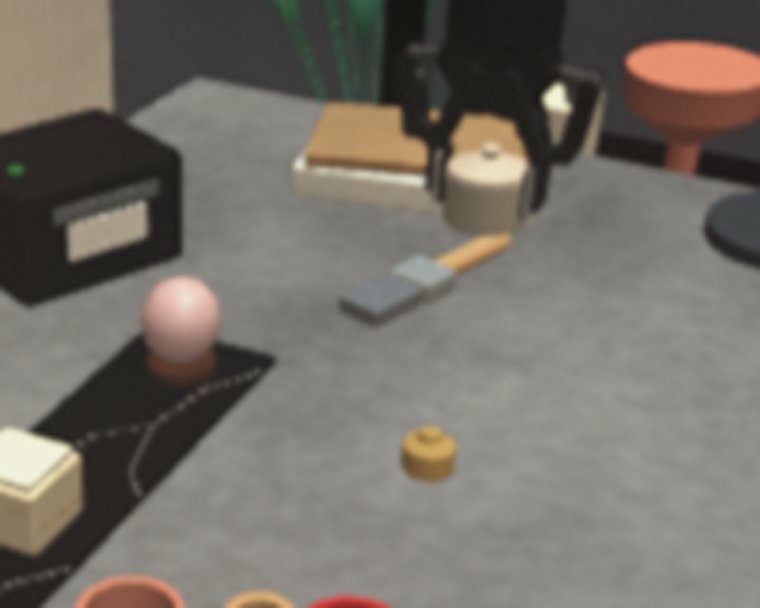

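Emit:
send_rows:
  rows: [0.04, 0.0228, -0.0272, 0, 0, 0.04, 0.0228, -0.0272, 0, 0, 0.04, 0.0228, -0.0272, 0, 0, 0.04, 0.0228, -0.0272, 0, 0, 0.04, 0.0228, -0.0272, 0, 0, 0.04, 0.0228, -0.0272, 0, 0, 0.04, 0.0228, -0.0272, 0, 0, 0.04, 0.0228, -0.0272, 0, 0, 0.04, 0, 0, 0, 0, 0.04, 0, 0, 0, 0]

```text
time_s: 27.85
eef_pos: [624.6, -127.6, 126.0]
tcp_rot: [[0.999, 0.049, -0.0], [0.049, -0.999, -0.001], [-0.0, 0.001, -1.0]]
contact_force: [-1.3, -0.2, -2.5]
gripper_width: 0.668
```

Emit:
send_rows:
  rows: [0.04, 0, 0, 0.025, 0, 0.04, 0, 0, 0.03, 0, 0.04, 0, 0, 0.025, 0, 0.04, 0, 0, 0.015, 0, 0.04, 0, 0, 0.007, 0, 0.04, 0, 0, 0, 0, 0.04, 0, 0, 0, 0, 0.04, 0, 0, 0, 0, 0.04, 0, 0, 0, 0, 0.04, 0, 0, 0, 0]

```text
time_s: 29.1
eef_pos: [625.2, -126.9, 24.0]
tcp_rot: [[0.999, 0.049, 0.0], [0.049, -0.999, 0.0], [0.0, -0.0, -1.0]]
contact_force: [-0.0, 0.3, -2.3]
gripper_width: 0.667
```

Run:
```python
from h import *
delta(625.4,-127,14.4,2.8)
```

```text
t 29.1 pos [ 625.2 -126.9   24. ] th 2.81 w 0.667 | tool delta mm [0.2 0.1 9.6] yaw 0.0 tilt [ 0.0002 -0.    ]
```

Emit:
send_rows:
  rows: [0.04, 0, 0, 0.004, 0, 0.04, 0, 0, 0.003, 0, 0.04, 0, 0, 0.001, 0, 0.04, 0, 0, 0.001, 0, 0.04, 0, 0, 0.0005, 0, 0.04, 0, 0, 0.0005, 0, 0.04, 0, 0, 0, 0, 0.04, 0, 0, 0, 0, 0.04, 0, 0, 0, 0, 0.04, 0, 0, 0, 0]

```text
time_s: 30.35
eef_pos: [625.1, -127.0, 14.5]
tcp_rot: [[0.999, 0.049, 0.0], [0.049, -0.999, 0.0], [0.0, -0.0, -1.0]]
contact_force: [-3.3, 0.9, 5.7]
gripper_width: 0.667
```

Seated. I'll release it and go to the pink‑brown goblet.

Emit:
send_rows:
  rows: [0.06, 0, 0, 0, 0, 0.07, 0, 0, 0, 0, 0.085, 0, 0, 0, 0, 0.085, 0, 0, 0, 0, 0.085, 0, 0, 0, 0, 0.085, 0, 0, -0.01, 0, 0.085, 0, 0, -0.03, 0, 0.085, 0, 0, -0.035, 0, 0.085, 0, 0, -0.04, 0, 0.085, 0, 0, -0.04, 0]

```text
time_s: 31.6
eef_pos: [625.0, -127.1, 170.8]
tcp_rot: [[0.999, 0.049, 0.001], [0.049, -0.999, -0.0], [0.001, 0.0, -1.0]]
contact_force: [1.4, 0.8, -1.2]
gripper_width: 0.997
```

Run:
```python
from h import *
delta(461.3,97,170,2.8)
p=optics.read_camera("top")
for l in("goblet_mid",):
  for r in outline_of(p,l)[:3]:
    c=cloud(p,r["mask"]);zt=np.percentile(c[:,2],97);q=c[c[:,2]>zt-8];print(l,r["score"],r["rect"],zt,np.round((q.min(0)+q.max(0))/2,1))
```

```text
t 31.6 pos [ 625.  -127.1  170.8] th 2.79 w 0.997 | tool delta mm [-152.6 -231.8    0.7] yaw -0.0 tilt [0.0006 0.0001]
goblet_mid 0.96 [208.9, 216.8, 29.9, 31.0] 81.08368981474443 [462.   97.8  78.2]
goblet_mid 0.81 [141.1, 202.9, 33.8, 30.1] 81.26056520430039 [490.2 246.5  78.4]
```

Emit:
send_rows:
  rows: [0.085, -0.0191, -0.029, 0, 0, 0.085, -0.0191, -0.029, 0, 0, 0.085, -0.0191, -0.029, 0, 0, 0.085, -0.0191, -0.029, 0, 0, 0.085, -0.0191, -0.029, 0, 0, 0.085, -0.0191, -0.029, 0, 0, 0.085, -0.0191, -0.029, 0, 0, 0.085, -0.0191, -0.029, 0, 0, 0.085, 0, 0, 0, 0, 0.085, 0, 0, 0.03, 0]

```text
time_s: 32.95
eef_pos: [463.1, 97.8, 140.2]
tcp_rot: [[0.999, 0.05, 0.005], [0.05, -0.999, 0.002], [0.005, -0.002, -1.0]]
contact_force: [0.1, -0.2, 0.3]
gripper_width: 0.995
```

Run:
```python
from h import *
delta(461.3,97,43,2.8)
p=optics.read_camera("side");save(p,"g1.png",(150,130,390,310),3.3)
```

```text
t 32.95 pos [463.1  97.8 140.2] th 2.84 w 0.995 | tool delta mm [-2.4  0.9 97.2] yaw 0.001 tilt [ 0.0051 -0.002 ]
```

View pics/g1.png

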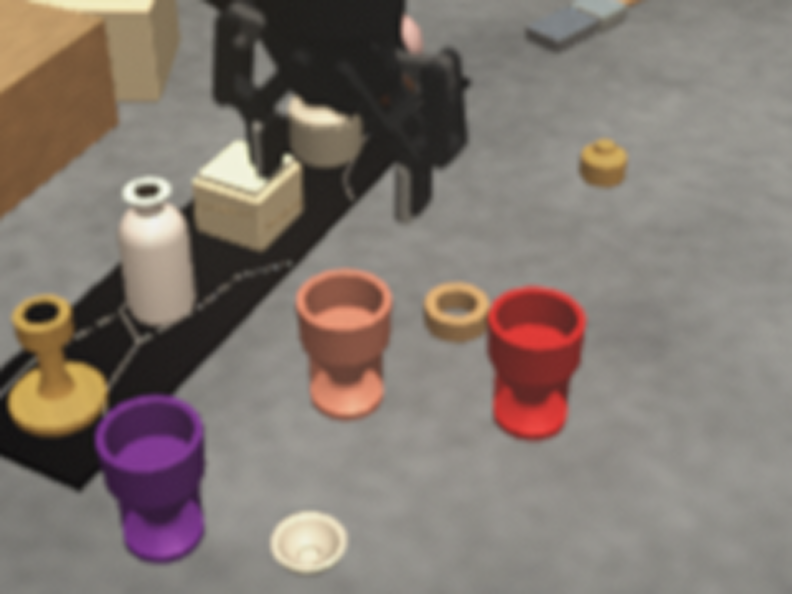

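Emit:
send_rows:
  rows: [0.085, 0, 0, 0.01, 0, 0.085, 0, 0, 0.03, 0, 0.085, 0, 0, 0.03, 0, 0.085, 0, 0, 0.02, 0, 0.085, 0, 0, 0.006, 0, 0.085, 0, 0, 0, 0, 0.07, 0, 0, 0, 0, 0.065, 0, 0, 0, 0, 0.06, 0, 0, 0, 0, 0.055, 0, 0, 0, 0]
  newtons: 30

```text
time_s: 34.25
eef_pos: [461.7, 97.5, 43.5]
tcp_rot: [[0.999, 0.049, 0.001], [0.049, -0.999, 0.001], [0.001, -0.001, -1.0]]
contact_force: [0.3, -0.6, 6.0]
gripper_width: 0.673
```

Emit:
send_rows:
  rows: [0.04, 0, 0, 0, 0, 0.04, 0, 0, 0, 0, 0.04, 0, 0, 0, 0, 0.04, 0, 0, 0, 0, 0.04, 0, 0, -0.003, 0, 0.04, 0, 0, -0.01, 0, 0.04, 0, 0, -0.02, 0, 0.04, 0, 0, -0.03, 0, 0.04, 0, 0, -0.03, 0, 0.04, 0, 0, -0.027, 0]

```text
time_s: 35.5
eef_pos: [460.8, 97.1, 164.1]
tcp_rot: [[0.999, 0.049, -0.0], [0.049, -0.999, 0.0], [-0.0, -0.0, -1.0]]
contact_force: [0.7, 0.0, -2.3]
gripper_width: 0.671
```

Run:
```python
from h import *
delta(619.5,-16.7,161,2.8)
p=optics.read_camera("side");save(p,"g2.png",(150,130,390,310),3.3)
r=outline_of(p,"goblet_mid")
for r in r[:4]:
    c=cloud(p,r["mask"]);zt=np.percentile(c[:,2],97);q=c[c[:,2]<np.percentile(c[:,2],15)];print(r["score"],r["rect"],zt,np.round((q.min(0)+q.max(0))/2,1),np.ptp(q,axis=0))
```

```text
t 35.5 pos [460.8  97.1 164.1] th 2.8 w 0.671 | tool delta mm [153.  121.4   3.1] yaw -0.0 tilt [-0. -0.]
0.8 [195.9, 272.3, 27.9, 49.6] 80.54492272326989 [513.3 210.    3.7] [ 88.98244664 114.37713472  10.6361449 ]
0.71 [313.1, 240.9, 29.9, 41.9] 80.78374882212744 [379.2  12.6   4.1] [ 92.78131913 126.70990506  10.60714073]
0.62 [276.3, 151.4, 3.8, 13.5] 62.90422077535281 [ 610.5 -243.1   17.4] [ 4.77938722 13.64354014  4.24185717]
0.61 [250.1, 186.4, 27.3, 51.8] 200.80581646840582 [462.4  95.9 125.1] [46.47719877 48.62489272  9.65590409]
```

View pics/g2.png

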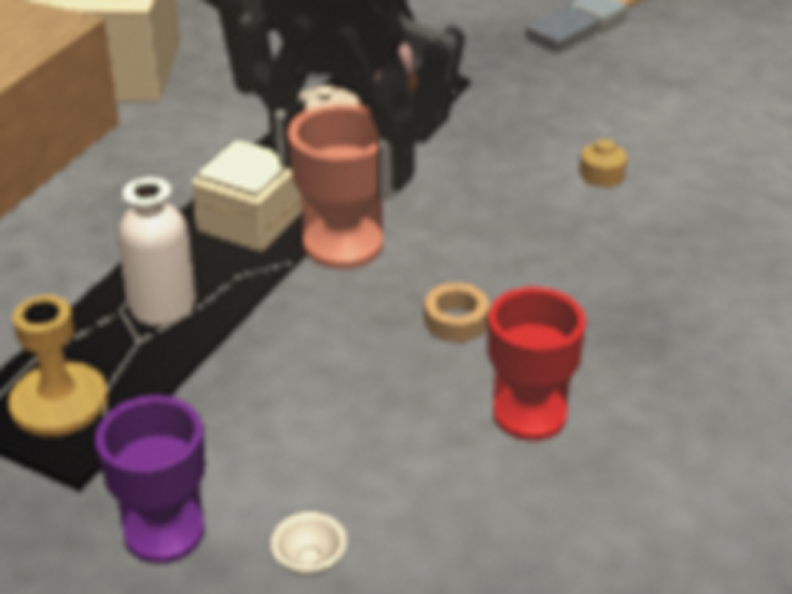

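Emit:
send_rows:
  rows: [0.04, 0.0219, 0.0173, 0, 0, 0.04, 0.0219, 0.0173, 0, 0, 0.04, 0.0219, 0.0173, 0, 0, 0.04, 0.0219, 0.0173, 0, 0, 0.04, 0.0219, 0.0173, 0, 0, 0.04, 0.0219, 0.0173, 0, 0, 0.04, 0.0219, 0.0173, 0, 0, 0.04, 0, 0, 0, 0, 0.04, 0, 0, 0, 0, 0.04, 0, 0, 0, 0]

```text
time_s: 36.85
eef_pos: [619.2, -15.2, 162.3]
tcp_rot: [[0.999, 0.05, -0.001], [0.05, -0.999, 0.001], [-0.001, -0.001, -1.0]]
contact_force: [0.2, 0.1, -4.4]
gripper_width: 0.672
```

Emit:
send_rows:
  rows: [0.04, 0, 0, 0.015, 0, 0.04, 0, 0, 0.02, 0, 0.04, 0, 0, 0.012, 0, 0.04, 0, 0, 0.005, 0, 0.04, 0, 0, 0, 0, 0.04, 0, 0, 0, 0, 0.04, 0, 0, 0, 0, 0.04, 0, 0, 0, 0, 0.04, 0, 0, 0, 0, 0.04, 0, 0, 0, 0]

```text
time_s: 38.1
eef_pos: [620.2, -16.1, 110.9]
tcp_rot: [[0.999, 0.049, 0.0], [0.049, -0.999, 0.0], [0.0, -0.0, -1.0]]
contact_force: [0.1, 0.1, -2.3]
gripper_width: 0.673
```

Run:
```python
from h import *
delta(619.5,-16.7,101.5,2.8)
p=optics.read_camera("side");save(p,"g3.png",(150,110,310,230),4.8)
```

```text
t 38.1 pos [620.2 -16.1 110.9] th 2.81 w 0.673 | tool delta mm [-0.7  0.5  9.4] yaw 0.0 tilt [ 0.0001 -0.0001]
```

View pics/g3.png

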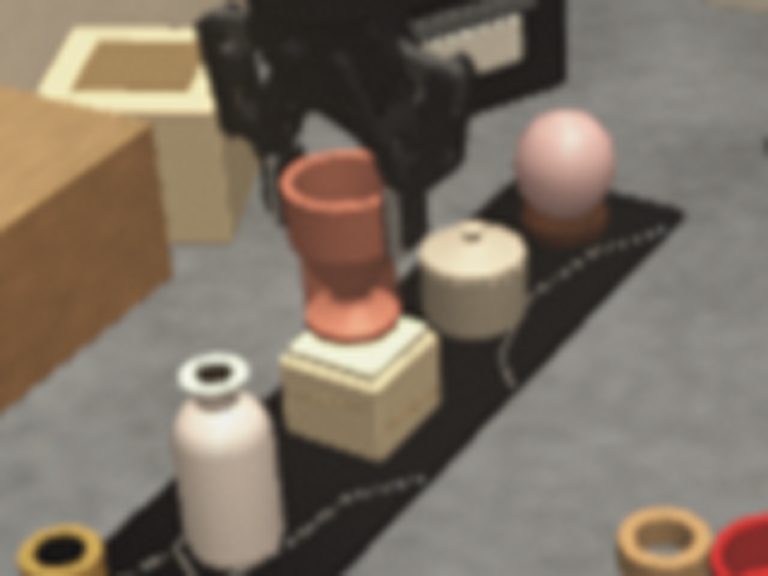

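Emit:
send_rows:
  rows: [0.04, 0, 0.0005, 0.004, 0, 0.04, 0, 0, 0.003, 0, 0.04, 0, 0, 0.001, 0, 0.04, 0, 0, 0.001, 0, 0.04, 0, 0, 0.0005, 0, 0.04, 0, 0, 0.0005, 0, 0.04, 0, 0, 0, 0, 0.04, 0, 0, 0, 0, 0.04, 0, 0, 0, 0, 0.04, 0, 0, 0, 0]

```text
time_s: 39.4
eef_pos: [620.3, -16.7, 101.6]
tcp_rot: [[0.999, 0.049, 0.0], [0.049, -0.999, 0.0], [0.0, -0.0, -1.0]]
contact_force: [-1.8, -0.1, 6.0]
gripper_width: 0.675
```

Seated. Releasing and retracting.

Emit:
send_rows:
  rows: [0.06, 0, 0, 0, 0, 0.065, 0, 0, 0, 0, 0.075, 0, 0, 0, 0, 0.085, 0, 0, 0, 0, 0.085, 0, 0, 0, 0, 0.085, 0, 0, -0.01, 0, 0.085, 0, 0, -0.02, 0, 0.085, 0, 0, -0.03, 0, 0.085, 0, 0, -0.04, 0, 0.085, 0, 0, -0.04, 0]

```text
time_s: 40.65
eef_pos: [620.3, -16.9, 243.7]
tcp_rot: [[0.999, 0.049, 0.001], [0.049, -0.999, 0.0], [0.001, -0.0, -1.0]]
contact_force: [0.6, 1.8, -0.4]
gripper_width: 0.992
```

Emit:
send_rows:
  rows: [0.085, 0, 0, -0.02, 0, 0.085, -0.02, -0.04, 0, 0, 0.085, -0.02, -0.05, 0, 0, 0.085, -0.02, -0.05, 0, 0, 0.085, -0.02, -0.05, 0, 0, 0.085, -0.02, -0.05, 0, 0, 0.085, -0.02, -0.05, 0, 0, 0.085, 0, 0, 0, 0, 0.085, 0, 0, 0, 0, 0.085, 0, 0, 0, 0]

```text
time_s: 41.9
eef_pos: [487.0, 265.5, 261.5]
tcp_rot: [[0.999, 0.046, 0.001], [0.046, -0.999, 0.0], [0.001, -0.0, -1.0]]
contact_force: [0.4, -0.2, -0.5]
gripper_width: 0.993
```

Run:
```python
from h import *
for n in("top","side"):
  p=optics.read_camera(n);save(p,"f_"+n+".png",None,1.5)
  if n=="side": save(p,"f_c.png",(130,110,310,280),3.5)
  for l in("vase_mid","plinth_mid","goblet_mid","jar_mid","egg","candlestick"):
   for r in outline_of(p,l)[:3]:
    if r["score"]<.4: continue
    c=cloud(p,r["mask"]);zt=np.percentile(c[:,2],97);q=c[c[:,2]>zt-8];print(n,l,round(r["score"],2),np.round(r["rect"]),round(zt,1),np.round((q.min(0)+q.max(0))/2,1))
```

```text
top vase_mid 0.83 [212. 150.  24.  27.] 105.0 [614.5  95.  103.1]
top vase_mid 0.53 [263. 152.  26.  17.] 59.9 [607.1 -16.4  58.1]
top plinth_mid 0.84 [262. 154.  24.  14.] 59.7 [604.9 -17.5  57.1]
top plinth_mid 0.7 [263. 140.  28.  34.] 138.8 [620.3 -16.3 136. ]
top goblet_mid 0.72 [264. 141.  27.  31.] 138.8 [620.4 -16.3 136.1]
top goblet_mid 0.66 [230. 267.  26.  30.] 81.4 [355.3  54.5  78.3]
top goblet_mid 0.56 [140. 202.  33.  26.] 81.3 [490.9 246.8  78.4]
top jar_mid 0.68 [312. 147.  28.  27.] 61.8 [ 623.1 -127.6   59.8]
top egg 0.72 [357. 145.  26.  25.] 78.5 [ 631.1 -236.7   76.2]
top candlestick 0.74 [166. 155.  27.  31.] 81.9 [609.6 201.5  78.6]
side vase_mid 0.95 [196. 206.  22.  39.] 103.8 [533.6 174.5 185.5]
side vase_mid 0.49 [167. 242.  30.  41.] 81.3 [610.4 200.4  77.8]
side plinth_mid 0.89 [225. 191.  31.  28.] 58.8 [617.6 -17.6  56.3]
side goblet_mid 0.75 [221. 163.  21.  42.] 138.3 [527.2 108.8 226.5]
side goblet_mid 0.65 [314. 241.  28.  49.] 80.7 [355.4  52.2  77.5]
side goblet_mid 0.65 [196. 273.  31.  51.] 80.4 [490.8 244.6  77.2]
side egg 0.72 [269. 149.  17.  29.] 77.7 [ 629.2 -235.9   75.5]
side candlestick 0.63 [168. 240.  35.  43.] 81.3 [610.4 200.4  77.8]
```

View pics/f_top.png

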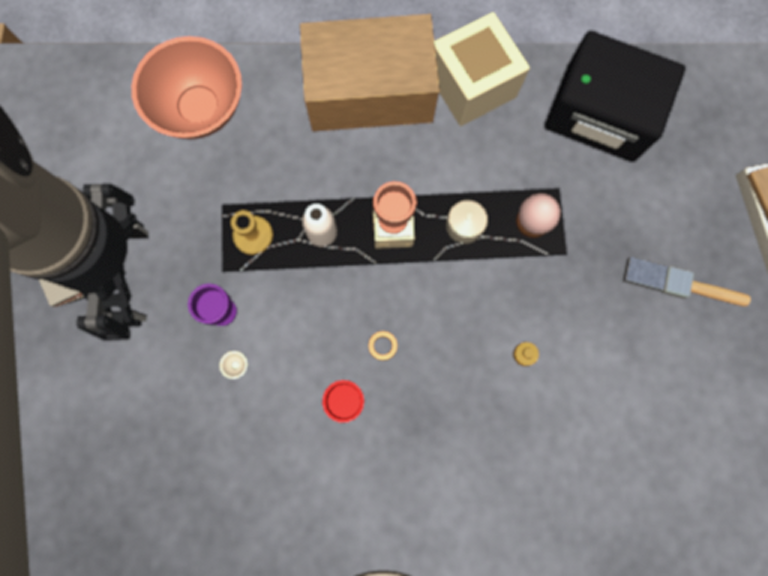

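View pics/f_c.png

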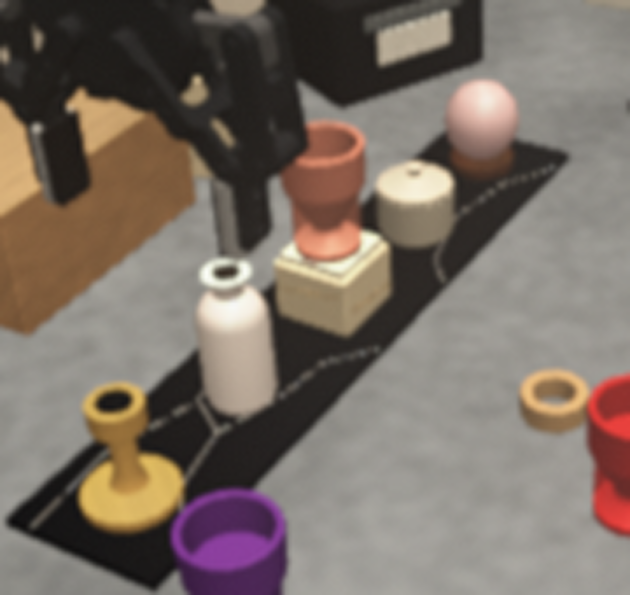

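The top view shows all four pieces standing in the row on the slab. The vase is at pixel (319,225), the goblet on the plinth at (394,215) and the jar at (468,221). The gripper is clear of everything, so I'm handing in.

```bash
python3 -c "
from h import *
print(job.close_job())"
```

```text
the job is handed in; nothing more can be done
None
```

The display row is built and handed in, after about 42 of the 106 s. The plinth stands in the middle of the slab with the pink-brown goblet on it. The vase is between candlestick and plinth, and the jar between plinth and egg. The purple and red goblets were not touched.

| Check | Last measurement | Allowed |
|---|---|---|
| Plinth from slab middle | about 1–2 mm | 15 mm each way |
| Plinth squareness (tool set to 2.8°, slab 2.8–2.9°) | within about 0.01 rad by tool angle | 0.17 rad |
| Goblet from plinth centre | about 1–2 mm | 12 mm |
| Vase to candlestick | about 107 mm | 95–125 mm |
| Jar to egg | about 109 mm | 95–125 mm |

- **Heights:** the tops of the plinth, vase and goblet read within about 2 mm of their expected resting heights. The jar's top read about 3 mm low, probably because its knob is small in the depth image.
- **Upright and clear:** everything looked upright in the side view, and the gripper was away from all the pieces.
- **Readings that disagreed:**
  - The plinth squareness comes from the tool angle when I set it down. A rectangle fit to the camera depth put the plinth at 0.2°, about 0.05 rad off the slab.
  - In the last pictures a few network results were wrong. The vase label also landed on the plinth and the candlestick, and the plinth label on the goblet.
  - In the last side view the gripper partly hid the vase and goblet, so I used the top view for their positions. The side view also did not report the jar.

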